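# Stand the breakfast board upright in the sprung board holder

## Robot

A 6-joint arm with a two-finger parallel gripper is mounted at the origin on the work surface. World frame = base frame: x ahead of the robot, y to its left, z up, the work surface at z = 0. Lengths are in mm, angles in rad, forces in N, time in s.
With the tool pointing down it reaches from about 200 to 875 mm from the base axis. Payload 3.4 kg.
Tool frame: the origin (TCP) lies at the very end of the fingers, on their centre line; the grasp point (between the pads) lies 19 mm behind it (arm.hold_point_z is the distance from the TCP to the grasp point, in mm); z points along the fingers, x is the direction in which the jaws open and shut, and the axes are right-handed (so a half turn about z gives the same grasp; the last joint's range is limited). The gripper opens to 94 mm and grips with 3 to 60 N. Pads are 16 mm wide; open, the fingers measure 119 mm over their backs; the gripper's body (75 mm by 177 mm) begins 78 mm behind the grasp point.
Start: joints at [0.987, 0.276, 1.505, -0, 1.361, -0.121], TCP at [256.734, 514.542, 205.493] pointing down, gripper open.
Joint ranges: [-2.89, 2.89], [-0.75, 2.08], [0.22, 2.7], [-1.18, 4.32], [0.11, 2.71], [-2.7, 2.7]. Speed limits (rad/s): [2.57, 2.57, 3.14, 3.14, 3.14, 3.14].

## Interface

Orientations are given as a unit quaternion [x, y, z, w].
In Python, from cell import arm gives the robot as it stands. The module is installed in compiled form; this text tells all that it offers.
- The arm moves only by the tool play_rows, never from a script. Its argument "moves" is a list of rows, each an object of numbers: "rx", "ry", "rz": the turn, a rotation vector about the tool's x, y, z in rad; "tx", "ty", "tz": the shift along the tool's x, y, z in mm; "hand": the closure, from -1 (fully open) to 1 (shut). In form: [{"rx": .., "ry": .., "rz": .., "tx": .., "ty": .., "tz": .., "hand": ..}, ...]. A call has 1 to 5 rows; each row shifts and turns the commanded pose from where the row before left it, along the tool's axes as they then stand; what a row does not reach is not made up. A row lasts 1/8 s, in which the tool goes at most 62.5 mm and 10.7 degrees, less where a joint would pass 70% of its speed; a pose out of reach is approached as far as the arm can. A call is refused whole if a number of a shift passes 62.5 or a number of a turn 0.188, either way. A call with a gripper value outside its range is refused whole. The fingers move at their own pace and stop on an object; "grip_force" is the grip in N (left out, the last holds). Time passes only in rows, so rows that do not move let the fingers close. It gives the time, the measured TCP pose, the force and the opening at its end, in the units of the state.
- arm.get_state(): the state, without advancing time (a new reading comes with each control period).
- arm.get_image(name): name is "side" or "top" or "wrist"; returns a dict with "frame" (480x640x3 uint8, red, green, blue), "z_map" (480x640 float32, mm along the optical axis (not along the pixel's ray), 0 where there is no reading), "intrinsics" (3x3 intrinsics, pixels), "k1" (the pictures are not rectified: a ray, as slopes to the right and down, at radius r is drawn at 1 + k1 r^2 times it, then the intrinsics apply), "world_from_camera" (4x4, takes a point from camera to world coordinates); the wrist camera has in their place "mount" (4x4, takes a point from camera to tool coordinates, whose origin is the TCP and whose axes are the tool frame's). Camera axes: x right, y up, looking along -z (the intrinsics and any distortion apply to the point x, -y, -z); pixel columns grow to the right and rows downward; lengths in mm; the calibration is good to about 2 mm. A picture is of the moment at which its call begins: read the wrist's pose just before it.
- arm.job_done(): hands the job in, once; it reports no verdict.
The state is a dict: "t": time; "q": joint angles; "qd": joint speeds; "joint_efforts": joint torques, N m; "tool_pos": TCP position; "orientation": TCP orientation; "ft_force": force on the tool from outside, world axes, zero at the start; "torque": the same for the moment, N m; "finger_gap": opening from 0.0 (shut) to 1.0 (fully open).
Only numpy, scipy, OpenCV 4.12 (cv2) and the standard library are available. Lean on these libraries where they do the work, as an engineer would, in place of code of your own. Each camera call takes 0.05 s, during which the arm holds its last target. There are 200 camera calls.

## Task

The washed oak breakfast board is dry: take it off the sloping drying rest and stand it upright on one of its long thin edges in the sprung board holder, with its sprung steel jaw clamping it against the fence. Push it fully home so that its edge sits on the holder's floor, about centred along the holder, then let go. Leave the tins, bowl, mug and other things where they are.

Things in the scene. Friction and masses are not known exactly. Their poses are not given: they have to be found in the camera images.
- board: Oak breakfast board, a plain flat slab 120 x 150 x 12 mm with two dark inlaid lines, 0.11 to 0.23 kg. Origin at the slab's centre; x along the 120 mm side, y along the 150 mm side, z normal to the faces. At the start it lies on the rest at 57 degrees from level, x pointing down the slope, one long edge on the rest's lip, the other raised towards the robot.
- board_upper_edge (a point): Middle of the board's long edge that is uppermost at the start (60 mm from the board's centre along its -x). The 48 mm of board next to this edge stand free of the rest, so its 12 mm thickness can be pinched here by a tool tilted about 33 degrees from straight down and pointing down the slope, with room for fingers on both faces.
- rest: Dark wooden drying rest, fixed, on the robot's left or right: base 100 x 150 mm, 10 mm thick, with a plate 140 mm wide and 8 mm thick that rises at 57 degrees towards -x to 82 mm height, and a lip along its foot. Origin at the base's underside, 28 mm from its -x side and on its centre line. The board's centre starts at x 17, z 76 mm in this frame, up to 15 mm off along y.
- holder: Sprung board holder, fixed, on the side where the rest is not: oak base 110 (x) x 190 (y) x 12 mm; slot along y, 180 mm long and 14 mm wide, between a fixed fence (face at x = 7 mm) and a fixed front panel (face at x = -7 mm), both upright up to 105 mm height, then flaring outward to a 26 mm wide mouth at 122 mm. A steel spring jaw sits under the panel. Origin at the base's underside centre; z up.
- slot_floor (a point): Where the middle of the board's lower edge belongs: on the holder's base, 12 mm above the worktop, at holder x = 1 mm, y = 0 (board pressed against the fence by the jaw). A home board shows only 10 mm above the mouth, too little for a good grip: let go earlier (the slot and jaw hold it) and press its top edge down.
- jaw (a joint): Travel of the holder's steel spring jaw away from the fence (holder -x): 0 = empty (8 mm gap), stop at 0.007 m, 0.004 m with the board in. Spring: 2.4 N closed plus 0.3 N per mm. The board's lower edge meets the jaw's sloping lead-in 58 mm above the worktop and wedges it open when pushed down; its own weight is not enough, 5 to 15 N of push are needed.
- tin_a: Round aluminium tin with a clear window in its lid, 72 mm across, 49 mm high, loose, between rest and holder. Origin at the underside centre. Not to be disturbed.
- tin_b: A second tin like it, near the left side. Not to be disturbed.
- sugar_bowl: White porcelain sugar bowl with lid, 88 mm across, 86 mm high, loose, between rest and holder. Origin at the underside centre. Not to be disturbed.
- tea_glass_holder: Copper-coloured steel tea glass holder with a side handle, 68 mm across, 50 mm high, loose. Origin at the underside centre. Not to be disturbed.
- mug: White mug, 80 mm across, 90 mm high, handle at its +y, loose, near the right side. Origin at the underside centre. Not to be disturbed.
- clip: Red plastic bag clip, 80 x 12 x 17 mm, loose, lying beyond the rest and the holder. Origin at the underside centre. Not to be disturbed.
Things that resemble listed ones, but are neither listed nor needed, are in the scene too. Leave any pink look-alike of the holder alone.

How it is judged:
By the outcome, as a careful person would: the job done as asked, in the order asked, and still so for the second after the job is handed in, with the robot touching nothing.
It also fails if it takes over 58 s, if anything falls off the work surface, if the arm or the gripper's body presses on something with over 40 N, if the wrist force passes 120 N, or if a joint passes its speed limit or range.

## Working session

There is one attempt and no reset: what is moved stays moved. The work goes in short steps, Python scripts to look and compute and a tool call to move; the robot and the scene stay as the last step left them, time stands still between calls to the robot, and variables do not carry over. Pictures are saved under pics/ and viewed, about 8 in all and at most 12, crops included, and the job is handed in when it is done.

Besides the shell and the picture viewer there is one more tool, called as name([rows], argument=value, ...), one row to a line, values as JSON. play_rows: Moves the arm, as the interface text tells. Its arguments: {"type":"object","properties":{"moves":{"type":"array"},"grip_force":{"type":"number"}},"required":["moves"]}

```bash
mkdir -p pics
cat > h.py <<'E'
import numpy as np, cv2
from scipy.spatial.transform import Rotation as R
from cell import arm
def cloud(im, T=None):
    K=np.array(im["intrinsics"]);z=im["z_map"];h,w=z.shape
    u,v=np.meshgrid(np.arange(w),np.arange(h))
    p=cv2.undistortPoints(np.stack([u,v],-1).reshape(-1,1,2).astype(float),K,np.array([im["k1"],0,0,0.])).reshape(h,w,2)
    P=np.stack([p[...,0]*z,-p[...,1]*z,-z,np.ones_like(z)],-1)
    if T is None: T=np.array(im["world_from_camera"])
    W=P@T.T; W=W[...,:3].copy(); W[z<=0]=np.nan
    return W
def tool_T(s):
    T=np.eye(4);T[:3,:3]=R.from_quat(s["orientation"]).as_matrix();T[:3,3]=s["tool_pos"];return T
def look(name,fn):
    s=arm.get_state();im=arm.get_image(name)
    T=tool_T(s)@np.array(im["mount"]) if name=="wrist" else None
    W=cloud(im,T);cv2.imwrite(f"pics/{fn}.png",im["frame"][...,::-1]);np.save(f"pics/{fn}.npy",W);return im,W
E
python3 - <<'E'
from h import *
print(arm.get_state())
for n in("top","side"):
    im,W=look(n,n+"0"); print(n,im["world_from_camera"],im["intrinsics"])
a=[cv2.imread(f"pics/{n}0.png") for n in("top","side")]
E
```

```text
{'t': 0.0, 'q': array([ 9.86965172e-01,  2.76565642e-01,  1.50610971e+00,  2.75436230e-05,
        1.36070001e+00, -1.20982498e-01]), 'qd': array([-0.00179791, -0.00016006,  0.00033398, -0.00019699,  0.00027965,
       -0.00068841]), 'joint_efforts': array([-8.22719594e-04, -4.04587877e+01, -2.37221807e+01,  6.99643395e-02,
        3.47818877e-02, -1.40968796e-04]), 'tool_pos': array([256.41000245, 514.03370099, 204.63082275]), 'orientation': array([ 8.50441903e-01,  5.26068223e-01, -8.14745345e-04,  3.61777687e-04]), 'ft_force': array([ 1.16105476,  0.58937165, -0.83934588]), 'torque': array([-0.01596089,  0.0201333 , -0.0358323 ]), 'finger_gap': 0.9980398399905899}
top [[ 1.14008060e-02  9.83726331e-01 -1.79311258e-01  3.50123804e+02]
 [-9.99886195e-01  1.29873165e-02  7.67635371e-03  2.18396886e+00]
 [ 9.88020333e-03  1.79203335e-01  9.83762444e-01  1.13111437e+03]
 [ 0.00000000e+00  0.00000000e+00  0.00000000e+00  1.00000000e+00]] [[443.85966036   0.         312.9814795 ]
 [  0.         443.85966036 241.06055867]
 [  0.           0.           1.        ]]
side [[-9.99389350e-01  2.41470734e-02 -2.52556022e-02  4.92416603e+02]
 [-3.46915127e-02 -7.72047833e-01  6.34616926e-01  6.98885479e+02]
 [-4.17439150e-03  6.35105552e-01  7.72414081e-01  9.57296268e+02]
 [ 0.00000000e+00  0.00000000e+00  0.00000000e+00  1.00000000e+00]] [[470.57610177   0.         315.73765421]
 [  0.         470.57610177 241.97224722]
 [  0.           0.           1.        ]]
```

View pics/top0.png

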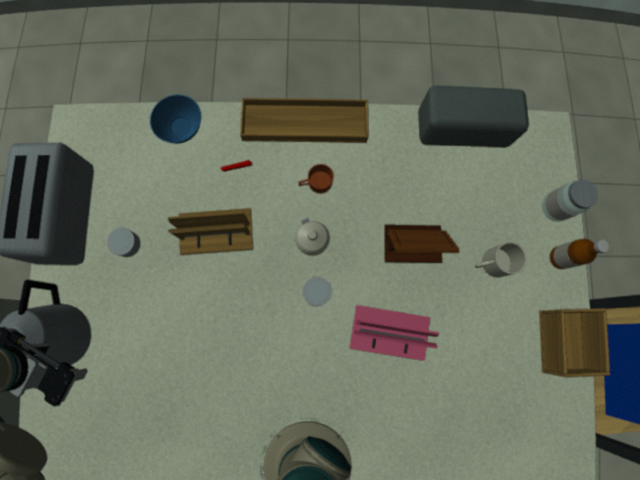

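View pics/side0.png

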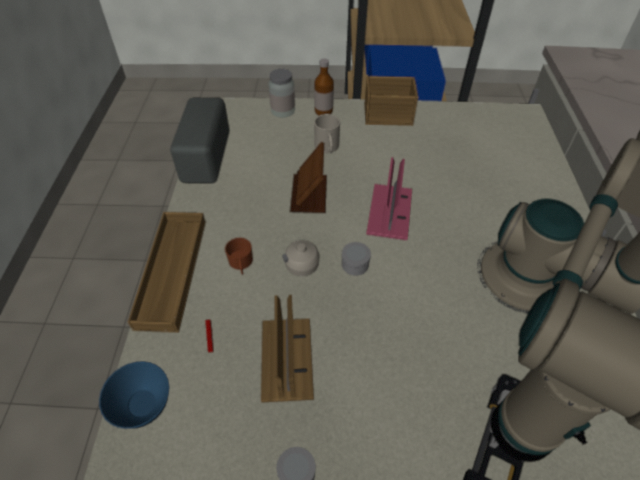

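Top view: the oak holder is at about (212,232) and its pink look-alike at (393,332). The rest with the board is at about (418,243). The oak holder fits the description because it is oak and on the opposite side from the rest. I'll confirm both in enlarged crops and measure them.

Run:
```python
from h import *
t=cv2.imread("pics/top0.png");s=cv2.imread("pics/side0.png")
f=lambda a:cv2.resize(a,(400,300),interpolation=cv2.INTER_CUBIC)
cv2.imwrite("pics/crop.png",np.vstack([np.hstack([f(t[200:275,160:260]),f(t[210:285,375:475])]),np.hstack([f(s[285:405,230:390] if 0 else s[285:405,210:370]),f(s[135:225,260:380])])]))
def fit(W,m,tag):
    P=W[m&np.isfinite(W[...,0])]
    return P
for n in("top0","side0"):
    W=np.load(f"pics/{n}.npy");z=W[...,2]
    ok=np.isfinite(z)
    for tag,b in(("rest",(ok&(W[...,0]>250)&(W[...,0]<480)&(W[...,1]>-330)&(W[...,1]<-130))),("holder",(ok&(W[...,0]>250)&(W[...,0]<480)&(W[...,1]>120)&(W[...,1]<360)))):
        for lo,hi in((5,11),(11,16),(16,60),(60,100),(100,116),(116,160)):
            P=W[b&(z>lo)&(z<=hi)]
            if len(P)<8: continue
            r=cv2.minAreaRect(P[:,:2].astype(np.float32))
            print(n,tag,lo,hi,len(P),np.round(r[0],1),np.round(r[1],1),round(r[2],1),"zmax",P[:,2].max().round(1))
    # board face: ransac plane
    b=ok&(W[...,0]>250)&(W[...,0]<480)&(W[...,1]>-330)&(W[...,1]<-130)&(z>25)
    P=W[b];rng=np.random.default_rng(0);best=None
    for _ in range(500):
        q=P[rng.choice(len(P),3,False)];nn=np.cross(q[1]-q[0],q[2]-q[0]);L=np.linalg.norm(nn)
        if L<100: continue
        nn/=L;d=abs((P-q[0])@nn)<2
        if best is None or d.sum()>best.sum():best=d
    Q=P[best];c=Q.mean(0);nn=np.linalg.svd(Q-c,full_matrices=False)[2][2];nn*=np.sign(nn[2])
    e=np.array([-nn[1],nn[0],0]);e/=np.linalg.norm(e);u=np.cross(nn,e)
    uv=np.stack([(Q-c)@e,(Q-c)@u],1)
    print(n,"plane",len(Q),len(P),"n",nn.round(3),"tilt",np.degrees(np.arccos(nn[2])).round(1),"yaw",np.degrees(np.arctan2(nn[1],nn[0])).round(1),"c",c.round(1),"e",e.round(3),"u",u.round(3),"range",uv.min(0).round(1),uv.max(0).round(1))
    r=cv2.minAreaRect(uv.astype(np.float32));print(r,(c+e*r[0][0]+u*r[0][1]).round(1))
```

```text
top0 rest 5 11 947 [ 366.9 -229.2] [199.9 202.8] 81.3 zmax 11.0
top0 rest 11 16 1025 [ 323.7 -209.2] [173.1 110.2] 81.3 zmax 15.9
top0 rest 16 60 246 [ 322.8 -206.5] [163.7  92.7] 76.0 zmax 59.4
top0 rest 60 100 17 [ 323.8 -210.1] [139.1  14.6] 81.4 zmax 97.7
top0 rest 100 116 281 [ 323.3 -210.7] [165.6  36.8] 81.4 zmax 116.0
top0 rest 116 160 476 [ 323.5 -210. ] [164.1  38.6] 81.3 zmax 125.6
top0 holder 5 11 27 [354.2 240.2] [227.5 211.5] 85.8 zmax 7.6
top0 plane 323 1004 n [0.015 0.004 1.   ] tilt 0.9 yaw 15.7 c [ 323.6 -209.3  119.7] e [-0.27   0.963  0.   ] u [-0.963 -0.27   0.015] range [-81.1 -48.9] [76.3 50.8]
((-0.8949356079101562, 0.33545684814453125), (38.60881042480469, 163.5614013671875), 65.66447448730469) [ 323.5 -210.3  119.7]
side0 rest 5 11 434 [ 364.9 -216.8] [170.8 210. ] 87.4 zmax 11.0
side0 rest 11 16 723 [ 322.  -207.6] [171.7 109.8] 80.8 zmax 15.9
side0 rest 16 60 168 [ 310.1 -199.9] [168.5  93.1] 69.0 zmax 58.9
side0 rest 60 100 22 [ 316.7 -199.3] [153.1  23. ] 71.8 zmax 97.7
side0 rest 100 116 147 [ 324.9 -210.1] [163.2  31. ] 81.3 zmax 115.9
side0 rest 116 160 256 [ 321.2 -210.2] [165.7  37.6] 80.8 zmax 125.4
side0 holder 5 11 49 [367.5 227.6] [216.7 220.6] 4.8 zmax 7.5
side0 plane 197 576 n [ 0.98  -0.168  0.104] tilt 84.0 yaw -9.7 c [ 314.9 -201.1   82. ] e [0.169 0.986 0.   ] u [-0.102  0.018  0.995] range [-89.2 -57.4] [72.1 43.3]
((-8.356513977050781, -6.4762420654296875), (159.6823272705078, 99.27001953125), 1.2555569410324097) [ 314.1 -209.5   75.5]
```

View pics/crop.png

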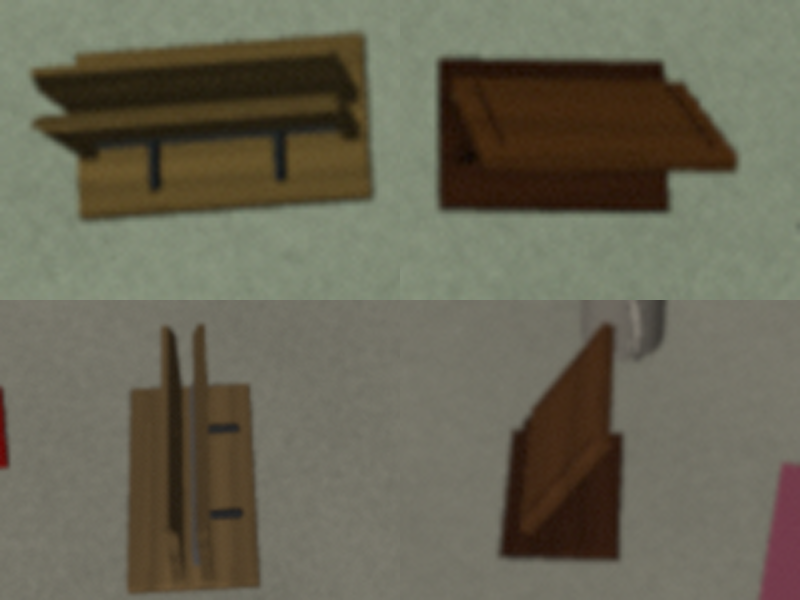

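```bash
cat > m.py <<'E'
from h import *
def plane(P,thr=2,ntest=lambda n:True,seed=0):
    rng=np.random.default_rng(seed);best=None
    for _ in range(1500):
        q=P[rng.choice(len(P),3,False)];n=np.cross(q[1]-q[0],q[2]-q[0]);L=np.linalg.norm(n)
        if L<100: continue
        n/=L
        if not ntest(n): continue
        d=abs((P-q[0])@n)<thr
        if best is None or d.sum()>best.sum():best=d
    Q=P[best];c=Q.mean(0);n=np.linalg.svd(Q-c,full_matrices=False)[2][2];n*=np.sign(n[0])
    return Q,c,n
def rects(W,b,tag,bands):
    for lo,hi in bands:
        P=W[b&(W[...,2]>lo)&(W[...,2]<=hi)]
        if len(P)<8: continue
        r=cv2.minAreaRect(P[:,:2].astype(np.float32))
        print(tag,lo,hi,len(P),np.round(r[0],1),np.round(r[1],1),round(r[2],1))
E
python3 - <<'E'
from m import *
for n in("top0","side0"):
    W=np.load(f"pics/{n}.npy");z=W[...,2];ok=np.isfinite(z);x=W[...,0];y=W[...,1]
    rb=ok&(x>430)&(x<690)&(y<-120)&(y>-400);hb=ok&(x>430)&(x<690)&(y>110)&(y<420)
    rects(W,rb&(y>-370),n+" rest",((6,15),(15,45),(45,110),(110,118),(118,160)))
    rects(W,hb,n+" hold",((6,18),(18,60),(60,100),(100,118),(118,160)))
    P=W[rb&(z>30)&(y>-350)]
    Q,c,nn=plane(P,2,lambda n:.3<abs(n[2])<.75)
    e=np.array([-nn[1],nn[0],0]);e/=np.linalg.norm(e);u=np.cross(nn,e)
    uv=np.stack([(Q-c)@e,(Q-c)@u],1)
    r=cv2.minAreaRect(uv.astype(np.float32))
    print(n,len(Q),len(P),"n",nn.round(3),"tilt",np.degrees(np.arccos(nn[2])).round(1),"e",e.round(3),"u",u.round(3),np.round(r[1],1),round(r[2],1),"face centre",(c+e*r[0][0]+u*r[0][1]).round(1),"top",Q[:,2].max().round(1))
E
```

```text
top0 rest 6 15 782 [ 536.5 -270.4] [227.9 173. ] 20.7
top0 rest 15 45 311 [ 547.6 -269.9] [ 85.5 149.6] 1.6
top0 rest 45 110 780 [ 549.2 -271. ] [ 51.2 152.4] 0.8
top0 rest 110 118 103 [ 528.1 -271.4] [148.1   7.6] 89.2
top0 rest 118 160 367 [ 518.8 -270.8] [ 15.4 151.3] 0.6
top0 hold 6 18 1451 [562.7 266. ] [225.9 278.5] 6.2
top0 hold 18 60 317 [565.5 240.9] [ 74.3 189.9] 15.8
top0 hold 60 100 565 [573.2 246.5] [ 33.1 182.2] 7.3
top0 hold 100 118 478 [578.  247.2] [ 37.8 181.2] 4.9
top0 hold 118 160 389 [577.5 247.4] [ 38.4 182.2] 4.9
top0 1145 1423 n [ 0.836 -0.002  0.549] tilt 56.7 e [0.002 1.    0.   ] u [-0.549  0.001  0.836] [120.6 151.2] 89.8 face centre [ 550.8 -271.4   80. ] top 130.3
side0 rest 6 15 589 [ 557.7 -236.9] [217.4 196.3] 87.8
side0 rest 15 45 287 [ 551.8 -266.8] [152.7  82.5] 87.3
side0 rest 45 110 636 [ 551.8 -268.8] [ 53.9 155.2] 4.9
side0 rest 110 118 73 [ 528.6 -269.3] [ 18.1 151.1] 4.8
side0 rest 118 160 229 [ 518.5 -268.9] [ 17.5 150.8] 0.2
side0 hold 6 18 2820 [542.1 260.4] [289.6 199. ] 88.4
side0 hold 18 60 362 [560.6 247.3] [ 56.6 181.2] 1.9
side0 hold 60 100 198 [571.9 248.9] [ 34.2 180.4] 1.7
side0 hold 100 118 440 [577.3 247. ] [ 36. 183.] 5.3
side0 hold 118 160 584 [576.6 246.8] [ 36.8 181.6] 5.1
side0 798 1102 n [ 0.837 -0.003  0.547] tilt 56.8 e [0.004 1.    0.   ] u [-0.547  0.002  0.837] [121.4 157. ] 89.5 face centre [ 550.2 -270.3   80.3] top 131.4
```

```bash
cat > plan.py <<'E'
from h import *
import json
def frame(z,x):
    z=np.array(z,float);z/=np.linalg.norm(z);x=np.array(x,float);x-=z*(x@z);x/=np.linalg.norm(x)
    return np.stack([x,np.cross(z,x),z],1)
def plan(wps,hand):
    """wps: list of (pos, R, nrows); prints rounded rows, 5 per call"""
    T=tool_T(arm.get_state());p=T[:3,3];Rm=T[:3,:3];rows=[]
    for P,Rt,n in wps:
        for k in range(n,0,-1):
            rv=R.from_matrix(Rm.T@Rt).as_rotvec()/k;dt=Rm.T@(np.array(P)-p)/k
            rv=np.round(rv,3);dt=np.round(dt,1)
            p=p+Rm@dt;Rm=Rm@R.from_rotvec(rv).as_matrix()
            rows.append(dict(zip(("rx","ry","rz","tx","ty","tz"),[*map(float,rv),*map(float,dt)]),hand=hand))
    for i in range(0,len(rows),5): print(json.dumps(rows[i:i+5]))
    print("end",p.round(1),"q",R.from_matrix(Rm).as_quat().round(3))
d=np.array([np.cos(np.radians(57)),0,-np.sin(np.radians(57))]);n=np.array([-d[2],0,d[0]])
E0=np.array([512.8,-270.8,126.9])
RG=frame(d,n)
yaw=np.radians(5);RH=frame([0,0,-1],[np.cos(yaw),np.sin(yaw),0])
E
python3 - <<'E'
from plan import *
plan([(E0-60*d,RG,15)],0.1)
E
```

```text
[{"rx": -0.021, "ry": 0.034, "rz": 0.072, "tx": -40.2, "ty": 36.7, "tz": 1.9, "hand": 0.1}, {"rx": -0.021, "ry": 0.034, "rz": 0.072, "tx": -37.5, "ty": 39.5, "tz": 1.4, "hand": 0.1}, {"rx": -0.021, "ry": 0.035, "rz": 0.072, "tx": -34.6, "ty": 42.0, "tz": 1.0, "hand": 0.1}, {"rx": -0.021, "ry": 0.035, "rz": 0.072, "tx": -31.5, "ty": 44.4, "tz": 0.7, "hand": 0.1}, {"rx": -0.021, "ry": 0.034, "rz": 0.072, "tx": -28.2, "ty": 46.5, "tz": 0.7, "hand": 0.1}]
[{"rx": -0.021, "ry": 0.035, "rz": 0.072, "tx": -24.8, "ty": 48.4, "tz": 0.8, "hand": 0.1}, {"rx": -0.021, "ry": 0.034, "rz": 0.072, "tx": -21.3, "ty": 50.1, "tz": 1.0, "hand": 0.1}, {"rx": -0.021, "ry": 0.035, "rz": 0.072, "tx": -17.7, "ty": 51.5, "tz": 1.4, "hand": 0.1}, {"rx": -0.021, "ry": 0.035, "rz": 0.071, "tx": -14.0, "ty": 52.6, "tz": 1.9, "hand": 0.1}, {"rx": -0.021, "ry": 0.034, "rz": 0.071, "tx": -10.3, "ty": 53.4, "tz": 2.6, "hand": 0.1}]
[{"rx": -0.021, "ry": 0.035, "rz": 0.072, "tx": -6.7, "ty": 53.9, "tz": 3.4, "hand": 0.1}, {"rx": -0.022, "ry": 0.034, "rz": 0.071, "tx": -2.9, "ty": 54.2, "tz": 4.4, "hand": 0.1}, {"rx": -0.021, "ry": 0.035, "rz": 0.072, "tx": 0.8, "ty": 54.1, "tz": 5.6, "hand": 0.1}, {"rx": -0.022, "ry": 0.034, "rz": 0.071, "tx": 4.5, "ty": 53.8, "tz": 6.8, "hand": 0.1}, {"rx": -0.021, "ry": 0.035, "rz": 0.072, "tx": 8.0, "ty": 53.3, "tz": 8.2, "hand": 0.1}]
end [ 480.1 -270.8  177.2] q [ 0.959 -0.     0.284 -0.   ]
```

play_rows([
  {"rx": -0.021,"ry": 0.034,"rz": 0.072,"tx": -40,"ty": 37,"tz": 2,"hand": 0.1},
  {"rx": -0.021,"ry": 0.034,"rz": 0.072,"tx": -37.5,"ty": 39.5,"tz": 1.4,"hand": 0.1},
  {"rx": -0.021,"ry": 0.035,"rz": 0.072,"tx": -34.6,"ty": 42,"tz": 1,"hand": 0.1},
  {"rx": -0.021,"ry": 0.035,"rz": 0.072,"tx": -31.5,"ty": 44.4,"tz": 0.7,"hand": 0.1},
  {"rx": -0.021,"ry": 0.034,"rz": 0.072,"tx": -28.2,"ty": 46.5,"tz": 0.7,"hand": 0.1},
])

```text
t: 0.72
tool_pos: [331.5, 251.3, 195.7]
orientation: [0.927, 0.362, 0.101, -0.0]
ft_force: [0.4, -1.1, -0.6]
finger_gap: 0.503
```

play_rows([
  {"rx": -0.021,"ry": 0.035,"rz": 0.072,"tx": -24.8,"ty": 48.4,"tz": 0.8,"hand": 0.1},
  {"rx": -0.021,"ry": 0.034,"rz": 0.072,"tx": -21.3,"ty": 50.1,"tz": 1.0,"hand": 0.1},
  {"rx": -0.021,"ry": 0.035,"rz": 0.072,"tx": -17.7,"ty": 51.5,"tz": 1.4,"hand": 0.1},
  {"rx": -0.021,"ry": 0.035,"rz": 0.071,"tx": -14.0,"ty": 52.6,"tz": 1.9,"hand": 0.1},
  {"rx": -0.021,"ry": 0.034,"rz": 0.071,"tx": -10.3,"ty": 53.4,"tz": 2.6,"hand": 0.1},
])

```text
t: 1.35
tool_pos: [406.2, -10.3, 186.6]
orientation: [0.963, 0.184, 0.197, -0.001]
ft_force: [-0.6, 0.5, 0.9]
finger_gap: 0.45
```

Run:
```python
from plan import *
s=arm.get_state();print(s["t"],s["tool_pos"],s["orientation"],s["ft_force"],s["finger_gap"])
plan([(E0-60*d,RG,6)],0.1)
```

```text
1.35 [406.18551704 -10.27781422 186.56989664] [ 9.62888482e-01  1.84085450e-01  1.97376629e-01 -8.85965749e-04] [-0.59904627  0.53337769  0.9340412 ] 0.45022023728212984
[{"rx": -0.018, "ry": 0.028, "rz": 0.059, "tx": -5.4, "ty": 44.7, "tz": 2.9, "hand": 0.1}, {"rx": -0.018, "ry": 0.028, "rz": 0.059, "tx": -2.9, "ty": 44.9, "tz": 3.6, "hand": 0.1}, {"rx": -0.018, "ry": 0.028, "rz": 0.059, "tx": -0.4, "ty": 45.0, "tz": 4.3, "hand": 0.1}, {"rx": -0.018, "ry": 0.029, "rz": 0.059, "tx": 2.2, "ty": 44.8, "tz": 5.2, "hand": 0.1}, {"rx": -0.017, "ry": 0.028, "rz": 0.06, "tx": 4.6, "ty": 44.5, "tz": 6.1, "hand": 0.1}]
[{"rx": -0.018, "ry": 0.028, "rz": 0.059, "tx": 7.2, "ty": 44.1, "tz": 7.0, "hand": 0.1}]
end [ 480.2 -270.8  177.2] q [0.959 0.    0.284 0.   ]
```

Tracking is as planned, so I'm finishing the approach and then taking a close look.

play_rows([
  {"rx": -0.021,"ry": 0.035,"rz": 0.072,"tx": -6.7,"ty": 53.9,"tz": 3.4,"hand": 0.1},
  {"rx": -0.022,"ry": 0.034,"rz": 0.071,"tx": -2.9,"ty": 54.2,"tz": 4.4,"hand": 0.1},
  {"rx": -0.021,"ry": 0.035,"rz": 0.072,"tx": 0.8,"ty": 54.1,"tz": 5.6,"hand": 0.1},
  {"rx": -0.022,"ry": 0.034,"rz": 0.071,"tx": 4.5,"ty": 53.8,"tz": 6.8,"hand": 0.1},
  {"rx": -0.021,"ry": 0.035,"rz": 0.072,"tx": 8.0,"ty": 53.3,"tz": 8.2,"hand": 0.1},
])

```text
t: 1.98
tool_pos: [480.6, -272.2, 176.6]
orientation: [0.959, -0.002, 0.285, -0.001]
ft_force: [0.3, 1.3, -0.4]
finger_gap: 0.447
```

Run:
```python
from plan import *
from m import plane
im,W=look("wrist","w1")
s=arm.get_state();T=tool_T(s);print(s["tool_pos"])
z=W[...,2];b=np.isfinite(z)&(z>20)&(z<140)&(W[...,0]>480)&(W[...,0]<620)&(abs(W[...,1]+271)<95)
P=W[b];Q,c,nn=plane(P,1.5,lambda n:.3<abs(n[2])<.75)
print(len(P),len(Q),nn.round(3),c.round(1))
L=(Q-T[:3,3])@T[:3,:3]  # tool coords
print("tool coords of face: x",np.percentile(L[:,0],[2,50,98]).round(1),"y",np.percentile(L[:,1],[.5,99.5]).round(1),"z",np.percentile(L[:,2],[.5,2,98]).round(1))
```

```text
[ 482.23515365 -279.85936786  176.64645595]
5145 2722 [ 0.592 -0.002 -0.806] [ 513.6 -265.9  125.3]
tool coords of face: x [-7.7 -1.9  3.5] y [-83.   64.3] z [58.5 58.8 61.6]
```

View pics/w1.png

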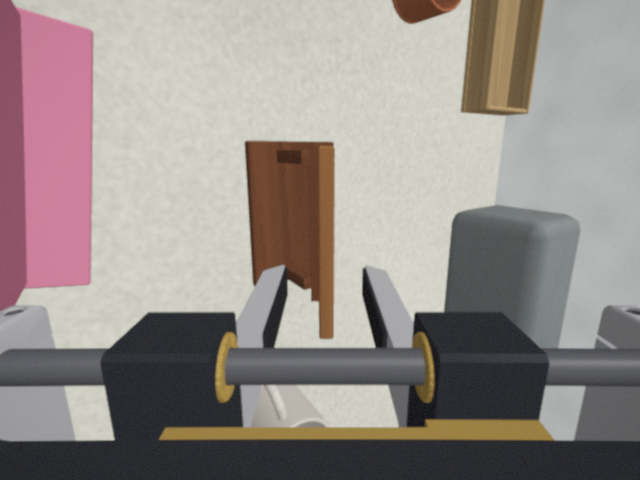

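The board's upper edge runs through about (327,145)-(327,337), between the fingers. The arm was still settling, so I'll measure again.

```bash
cat > meas.py <<'E'
from plan import *
def edge():
    s=arm.get_state();im=arm.get_image("wrist");T=tool_T(s);W=cloud(im,T@np.array(im["mount"]))
    L=(W-T[:3,3])@T[:3,:3];f=im["frame"].astype(int)
    b=np.isfinite(W[...,2])&(L[...,2]>50)&(L[...,2]<70)&(abs(L[...,0])<20)&(abs(L[...,1])<100)&(W[...,2]>90)
    Q=L[b];print("t",s["t"],s["tool_pos"].round(1),s["orientation"].round(3));print(len(Q),"x",np.percentile(Q[:,0],[1,50,99]).round(1),"y",np.percentile(Q[:,1],[.3,99.7]).round(1),"z",np.percentile(Q[:,2],[1,50,99]).round(1))
    k=np.polyfit(Q[:,1],Q[:,0],1);print("slope x/y",k,"x-range mid",(np.percentile(Q[:,0],1)+np.percentile(Q[:,0],99))/2)
E
python3 - <<'E'
from meas import *
edge();edge()
E
```

```text
t 2.025 [ 482.2 -279.9  176.6] [ 0.958 -0.005  0.286  0.003]
3130 x [-7.9 -1.8  3.7] y [-83.4  65.1] z [58.2 60.  62.1]
slope x/y [ 0.00434662 -1.97529684] x-range mid -2.119361981016704
t 2.075 [ 481.4 -275.9  176.4] [ 0.959 -0.003  0.285  0.001]
3180 x [-6.7 -1.   5.2] y [-79.1  68.5] z [58.8 60.4 62.7]
slope x/y [ 0.00457241 -0.76965556] x-range mid -0.7574904651527339
```

play_rows([
  {"tz": 15,"hand": 0.1},
  {"tz": 30,"hand": 0.1},
  {"tz": 30,"hand": 0.1},
  {"tz": 15,"hand": 0.1},
  {"tz": 4,"hand": 0.1},
], grip_force=40)

```text
validation failed for argument at $.mo...
```

play_rows([
  {"hand": 0.1},
  {"hand": 1},
  {"hand": 1},
  {"hand": 1},
  {"hand": 1},
], grip_force=40)

```text
validation failed for argument at $.mo...
```

play_rows([
  {"hand": 1},
  {"hand": 1},
  {"hand": 1},
], grip_force=40)

```text
validation failed for argument at $.mo...
```

All keys are required in every row, so I'm resending with full rows.

play_rows([
  {"rx": 0,"ry": 0,"rz": 0,"tx": 0,"ty": 0,"tz": 15,"hand": 0.1},
  {"rx": 0,"ry": 0,"rz": 0,"tx": 0,"ty": 0,"tz": 30,"hand": 0.1},
  {"rx": 0,"ry": 0,"rz": 0,"tx": 0,"ty": 0,"tz": 30,"hand": 0.1},
  {"rx": 0,"ry": 0,"rz": 0,"tx": 0,"ty": 0,"tz": 15,"hand": 0.1},
  {"rx": 0,"ry": 0,"rz": 0,"tx": 0,"ty": 0,"tz": 4,"hand": 0.1},
], grip_force=40)

```text
t: 2.75
tool_pos: [532.2, -268.4, 97.3]
orientation: [0.959, 0.001, 0.284, -0.002]
ft_force: [-1.0, 0.5, -0.1]
finger_gap: 0.448
```

play_rows([
  {"rx": 0,"ry": 0,"rz": 0,"tx": 0,"ty": 0,"tz": 0,"hand": 0.1},
  {"rx": 0,"ry": 0,"rz": 0,"tx": 0,"ty": 0,"tz": 0,"hand": 0.7},
  {"rx": 0,"ry": 0,"rz": 0,"tx": 0,"ty": 0,"tz": 0,"hand": 1},
  {"rx": 0,"ry": 0,"rz": 0,"tx": 0,"ty": 0,"tz": 0,"hand": 1},
  {"rx": 0,"ry": 0,"rz": 0,"tx": 0,"ty": 0,"tz": 0,"hand": 1},
], grip_force=40)

```text
t: 3.38
tool_pos: [532.5, -270.6, 98.9]
orientation: [0.958, -0.0, 0.285, -0.001]
ft_force: [-0.4, 0.4, 2.2]
finger_gap: 0.122
```

play_rows([
  {"rx": 0,"ry": 0,"rz": 0,"tx": 0,"ty": 0,"tz": 0,"hand": 1},
  {"rx": 0,"ry": 0,"rz": 0,"tx": 0,"ty": 0,"tz": 0,"hand": 1},
], grip_force=40)

```text
t: 3.62
tool_pos: [532.5, -270.6, 98.9]
orientation: [0.958, -0.0, 0.285, -0.0]
ft_force: [-1.3, 0.1, 5.1]
finger_gap: 0.124
```

Run:
```python
from plan import *
for n in("top0","side0"):
    W=np.load(f"pics/{n}.npy");z=W[...,2]
    P=W[np.isfinite(z)&(z>118)&(z<128)&(W[...,0]>530)&(W[...,0]<630)&(W[...,1]>120)&(W[...,1]<370)]
    yw=np.radians(5);ax=np.array([np.cos(yw),np.sin(yw)]);ay=np.array([-ax[1],ax[0]])
    c=np.array([577.2,247.1]);q=P[:,:2]-c;u=q@ax;v=q@ay
    print(n,len(P),np.histogram(u,np.arange(-24,25,2)),"v",v.min(),v.max(),"z",np.median(P[:,2]))
    for s in(u<0,u>0):
        k=np.polyfit(v[s],u[s],1);print(s.sum(),"slope deg",np.degrees(np.arctan(k[0])).round(2),"u0",k[1].round(2),np.percentile(u[s],[2,98]).round(1),"v",v[s].min().round(1),v[s].max().round(1))
    hb=np.isfinite(z)&(z>9)&(z<15)&(W[...,0]>490)&(W[...,0]<660)&(W[...,1]>140)&(W[...,1]<355)
    r=cv2.minAreaRect(W[hb][:,:2].astype(np.float32));print("base",r)
plan([(E0-66*d,RG,3),((500,-190,245),RG,2)],1)
```

```text
top0 389 (array([ 0,  0, 17, 53, 63, 43,  5,  0,  0,  0,  0,  0,  0,  0,  0,  0,  0,
       15, 63, 55, 50, 25,  0,  0]), array([-24, -22, -20, -18, -16, -14, -12, -10,  -8,  -6,  -4,  -2,   0,
         2,   4,   6,   8,  10,  12,  14,  16,  18,  20,  22,  24])) v -90.76383522975209 91.37452454931301 z 120.16255367027372
181 slope deg -0.07 u0 -15.36 [-18.5 -11.9] v -90.8 89.6
208 slope deg 0.07 u0 15.06 [11.3 19.2] v -89.2 91.4
base ((577.2158813476562, 246.510009765625), (110.5064697265625, 190.39889526367188), 4.620448589324951)
side0 584 (array([ 0,  0, 37, 81, 81, 78, 13,  0,  0,  0,  0,  0,  0,  0,  0,  0,  1,
       54, 81, 81, 77,  0,  0,  0]), array([-24, -22, -20, -18, -16, -14, -12, -10,  -8,  -6,  -4,  -2,   0,
         2,   4,   6,   8,  10,  12,  14,  16,  18,  20,  22,  24])) v -91.07562163599317 90.55228268382602 z 121.25138061134635
290 slope deg 0.04 u0 -15.4 [-18.8 -11.6] v -91.0 90.5
294 slope deg 0.04 u0 14.78 [11.6 17.8] v -91.1 90.6
base ((577.0104370117188, 247.14480590820312), (110.18666076660156, 191.20486450195312), 4.958607196807861)
[{"rx": -0.0, "ry": -0.001, "rz": -0.0, "tx": -0.3, "ty": 0.1, "tz": -33.4, "hand": 1}, {"rx": -0.0, "ry": -0.001, "rz": -0.0, "tx": -0.4, "ty": 0.0, "tz": -33.4, "hand": 1}, {"rx": -0.001, "ry": -0.0, "rz": -0.001, "tx": -0.4, "ty": 0.1, "tz": -33.4, "hand": 1}, {"rx": 0.0, "ry": -0.0, "rz": 0.0, "tx": 26.8, "ty": -40.4, "tz": -20.0, "hand": 1}, {"rx": 0.0, "ry": -0.0, "rz": 0.0, "tx": 26.8, "ty": -40.4, "tz": -20.0, "hand": 1}]
end [ 500.1 -190.   245. ] q [0.959 0.    0.284 0.   ]
```

play_rows([
  {"rx": 0,"ry": 0,"rz": 0,"tx": 0,"ty": 0,"tz": -15,"hand": 1},
  {"rx": 0,"ry": 0,"rz": 0,"tx": 0,"ty": 0,"tz": -40,"hand": 1},
  {"rx": 0,"ry": 0,"rz": 0,"tx": 0,"ty": 0,"tz": -45,"hand": 1},
  {"rx": 0,"ry": 0,"rz": 0,"tx": 27,"ty": -40,"tz": -20,"hand": 1},
  {"rx": 0,"ry": 0,"rz": 0,"tx": 27,"ty": -40,"tz": -20,"hand": 1},
])

```text
t: 4.25
tool_pos: [499.5, -190.1, 244.6]
orientation: [0.959, -0.002, 0.283, -0.001]
ft_force: [2.1, 0.2, -1.8]
finger_gap: 0.124
```

Run:
```python
from plan import *
s=arm.get_state();print(s["tool_pos"],s["ft_force"],s["finger_gap"])
plan([(np.array([577.3,247,240]),RH,13)],1)
```

```text
[ 499.4788171  -190.11038483  244.64353324] [ 2.08974317  0.17372177 -1.8426448 ] 0.12396195755522897
[{"rx": 0.002, "ry": -0.044, "rz": -0.007, "tx": 4.7, "ty": -33.6, "tz": 3.6, "hand": 1}, {"rx": 0.002, "ry": -0.044, "rz": -0.007, "tx": 5.1, "ty": -33.6, "tz": 3.4, "hand": 1}, {"rx": 0.002, "ry": -0.044, "rz": -0.007, "tx": 5.5, "ty": -33.6, "tz": 3.3, "hand": 1}, {"rx": 0.002, "ry": -0.044, "rz": -0.007, "tx": 5.8, "ty": -33.5, "tz": 3.1, "hand": 1}, {"rx": 0.002, "ry": -0.044, "rz": -0.007, "tx": 6.2, "ty": -33.5, "tz": 2.9, "hand": 1}]
[{"rx": 0.002, "ry": -0.044, "rz": -0.007, "tx": 6.6, "ty": -33.4, "tz": 2.7, "hand": 1}, {"rx": 0.002, "ry": -0.044, "rz": -0.007, "tx": 6.9, "ty": -33.4, "tz": 2.4, "hand": 1}, {"rx": 0.002, "ry": -0.044, "rz": -0.006, "tx": 7.3, "ty": -33.3, "tz": 2.2, "hand": 1}, {"rx": 0.001, "ry": -0.044, "rz": -0.007, "tx": 7.5, "ty": -33.2, "tz": 1.9, "hand": 1}, {"rx": 0.002, "ry": -0.044, "rz": -0.006, "tx": 7.9, "ty": -33.2, "tz": 1.6, "hand": 1}]
[{"rx": 0.001, "ry": -0.045, "rz": -0.007, "tx": 8.1, "ty": -33.1, "tz": 1.4, "hand": 1}, {"rx": 0.002, "ry": -0.044, "rz": -0.006, "tx": 8.4, "ty": -33.1, "tz": 1.0, "hand": 1}, {"rx": 0.001, "ry": -0.045, "rz": -0.007, "tx": 8.6, "ty": -33.1, "tz": 0.7, "hand": 1}]
end [577.3 247.  240. ] q [ 0.999  0.044 -0.     0.   ]
```

play_rows([
  {"rx": 0.002,"ry": -0.044,"rz": -0.007,"tx": 4.7,"ty": -33.6,"tz": 3.6,"hand": 1},
  {"rx": 0.002,"ry": -0.044,"rz": -0.007,"tx": 5.1,"ty": -33.6,"tz": 3.4,"hand": 1},
  {"rx": 0.002,"ry": -0.044,"rz": -0.007,"tx": 5.5,"ty": -33.6,"tz": 3.3,"hand": 1},
  {"rx": 0.002,"ry": -0.044,"rz": -0.007,"tx": 5.8,"ty": -33.5,"tz": 3.1,"hand": 1},
  {"rx": 0.002,"ry": -0.044,"rz": -0.007,"tx": 6.2,"ty": -33.5,"tz": 2.9,"hand": 1},
])

```text
t: 4.88
tool_pos: [529.1, -21.0, 241.7]
orientation: [0.984, 0.018, 0.175, -0.0]
ft_force: [0.2, 0.1, -2.3]
finger_gap: 0.123
```

play_rows([
  {"rx": 0.002,"ry": -0.044,"rz": -0.007,"tx": 6.6,"ty": -33.4,"tz": 2.7,"hand": 1},
  {"rx": 0.002,"ry": -0.044,"rz": -0.007,"tx": 6.9,"ty": -33.4,"tz": 2.4,"hand": 1},
  {"rx": 0.002,"ry": -0.044,"rz": -0.006,"tx": 7.3,"ty": -33.3,"tz": 2.2,"hand": 1},
  {"rx": 0.001,"ry": -0.044,"rz": -0.007,"tx": 7.5,"ty": -33.2,"tz": 1.9,"hand": 1},
  {"rx": 0.002,"ry": -0.044,"rz": -0.006,"tx": 7.9,"ty": -33.2,"tz": 1.6,"hand": 1},
])

```text
t: 5.5
tool_pos: [559.0, 146.7, 240.0]
orientation: [0.997, 0.035, 0.066, 0.001]
ft_force: [0.4, 0.3, -1.1]
finger_gap: 0.125
```

play_rows([
  {"rx": 0.001,"ry": -0.045,"rz": -0.007,"tx": 8.1,"ty": -33.1,"tz": 1.4,"hand": 1},
  {"rx": 0.002,"ry": -0.044,"rz": -0.006,"tx": 8.4,"ty": -33.1,"tz": 1.0,"hand": 1},
  {"rx": 0.001,"ry": -0.045,"rz": -0.007,"tx": 8.6,"ty": -33.1,"tz": 0.7,"hand": 1},
  {"rx": 0,"ry": 0,"rz": 0,"tx": 0,"ty": 0,"tz": 0,"hand": 1},
  {"rx": 0,"ry": 0,"rz": 0,"tx": 0,"ty": 0,"tz": 0,"hand": 1},
])

```text
t: 6.12
tool_pos: [576.8, 246.1, 239.0]
orientation: [0.999, 0.045, 0.0, 0.002]
ft_force: [-0.8, 0.4, -1.3]
finger_gap: 0.126
```

Run:
```python
from plan import *
from m import plane
s=arm.get_state();print(s["t"],s["tool_pos"],s["orientation"],s["ft_force"],s["finger_gap"])
im,W=look("wrist","w2"); T=tool_T(s)
im2,S=look("side","s2")
ax=np.array([np.cos(yaw),np.sin(yaw),0]);ay=np.array([-ax[1],ax[0],0]);C=np.array([577.1,247,0])
def H(W): return np.stack([(W-C)@ax,(W-C)@ay,W[...,2]],-1)
for nm,A in(("wrist",W),("side",S)):
    h=H(A);b=np.isfinite(h[...,2])&(abs(h[...,0])<25)&(abs(h[...,1])<100)&(h[...,2]>126)&(h[...,2]<281)
    Q=h[b]
    for lo in range(126,281,12):
        q=Q[(Q[:,2]>=lo)&(Q[:,2]<lo+12)]
        if len(q)>15: print(nm,lo,len(q),"x",np.percentile(q[:,0],[3,50,97]).round(1),"y",np.percentile(q[:,1],[1,99]).round(1))
    w=h[np.isfinite(h[...,2])&(h[...,2]>117)&(h[...,2]<126)&(abs(h[...,0])<22)&(abs(h[...,1])<95)]
    for m in(w[:,0]<0,w[:,0]>0):
        if m.sum()>20:k=np.polyfit(w[m,1],w[m,0],1);print(nm,"wall",m.sum(),k.round(4),np.percentile(w[m,0],[3,97]).round(1))
a=cv2.imread("pics/w2.png");b=cv2.resize(cv2.imread("pics/s2.png")[140:440,150:450],(480,480))
cv2.imwrite("pics/c2.png",cv2.resize(np.hstack([a[:,80:560],b]),(800,400)))
```

```text
6.125 [576.79845019 246.11683828 238.98907857] [9.98979348e-01 4.51331937e-02 2.38192536e-04 1.78913573e-03] [-0.81873339  0.36303201 -1.28911452] 0.12563852243564827
wrist 234 92 x [-15.6  -9.1  12.1] y [ 8.2 10. ]
wrist 246 348 x [-18.7   5.2  15.2] y [ 8.  10.2]
wrist 258 1762 x [-16.6  -1.7  13.5] y [-58.9  72.8]
wrist 270 5384 x [-12.1  -1.7   8.8] y [-67.2  70.8]
wrist wall 961 [ 2.60000e-03 -1.66974e+01] [-19.5 -13.5]
wrist wall 1161 [-1.00000e-03  1.41492e+01] [10.7 17.6]
side 150 22 x [-6.9 -3.5  4.5] y [-42.3  72.4]
side 162 41 x [-7.  -6.8  3.3] y [-27.1  72.5]
side 174 36 x [-7.  -5.7  4.3] y [31.5 72.4]
side 186 24 x [-7.1 -1.2  4.9] y [ 4.3 72.9]
side 198 41 x [-7.  -6.2  4.1] y [-16.   72.5]
side 210 41 x [-7.2 -5.5  3.6] y [32.6 72.9]
side 222 21 x [-5.9 -1.   4.5] y [69.8 72.8]
side 234 58 x [-11.5  -6.9   8.6] y [ 6.  72.9]
side 246 77 x [-18.5  -3.6  15.2] y [-8.4 72.8]
side 258 122 x [-19.   -2.3  14.8] y [-22.6  72.5]
side 270 398 x [-12.5  -0.4  11.6] y [-46.9  71.3]
side wall 294 [ 2.10000e-03 -1.52351e+01] [-18.6 -11.2]
side wall 189 [-0.0219 16.2075] [11.9 17.8]
```

View pics/c2.png

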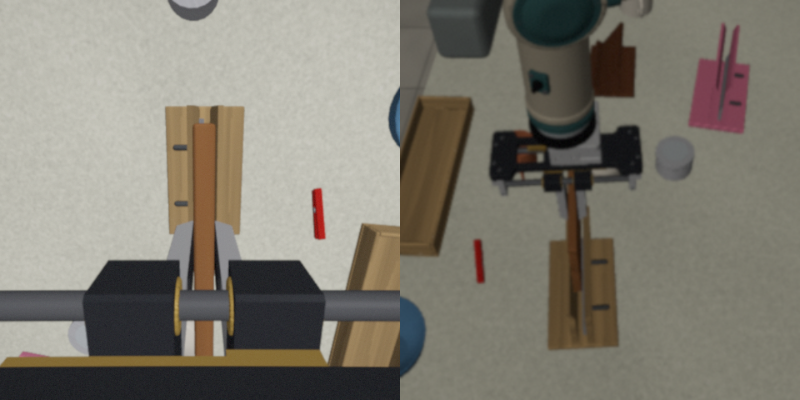

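play_rows([
  {"rx": 0,"ry": 0,"rz": 0,"tx": 1.2,"ty": -1.5,"tz": 10,"hand": 1},
  {"rx": 0,"ry": 0,"rz": 0,"tx": 0,"ty": 0,"tz": 10,"hand": 1},
  {"rx": 0,"ry": 0,"rz": 0,"tx": 0,"ty": 0,"tz": 10,"hand": 1},
  {"rx": 0,"ry": 0,"rz": 0,"tx": 0,"ty": 0,"tz": 8,"hand": 1},
  {"rx": 0,"ry": 0,"rz": 0,"tx": 0,"ty": 0,"tz": 5,"hand": 1},
])

```text
t: 6.85
tool_pos: [578.5, 248.4, 196.4]
orientation: [0.999, 0.045, 0.001, 0.001]
ft_force: [-0.3, -0.2, -1.0]
finger_gap: 0.128
```

play_rows([
  {"rx": 0,"ry": 0,"rz": 0,"tx": 0,"ty": 0,"tz": 4,"hand": 1},
  {"rx": 0,"ry": 0,"rz": 0,"tx": 0,"ty": 0,"tz": 4,"hand": 1},
  {"rx": 0,"ry": 0,"rz": 0,"tx": 0,"ty": 0,"tz": 4,"hand": 1},
  {"rx": 0,"ry": 0,"rz": 0,"tx": 0,"ty": 0,"tz": 4,"hand": 1},
  {"rx": 0,"ry": 0,"rz": 0,"tx": 0,"ty": 0,"tz": 0,"hand": 1},
])

```text
t: 7.48
tool_pos: [578.3, 248.4, 180.6]
orientation: [0.999, 0.045, 0.001, 0.001]
ft_force: [-1.3, -0.2, -3.2]
finger_gap: 0.124
```

play_rows([
  {"rx": 0,"ry": 0,"rz": 0,"tx": 0,"ty": 0,"tz": 6,"hand": 1},
  {"rx": 0,"ry": 0,"rz": 0,"tx": 0,"ty": 0,"tz": 6,"hand": 1},
  {"rx": 0,"ry": 0,"rz": 0,"tx": 0,"ty": 0,"tz": 6,"hand": 1},
  {"rx": 0,"ry": 0,"rz": 0,"tx": 0,"ty": 0,"tz": 6,"hand": 1},
  {"rx": 0,"ry": 0,"rz": 0,"tx": 0,"ty": 0,"tz": 6,"hand": 1},
])

```text
t: 8.1
tool_pos: [578.5, 248.4, 150.7]
orientation: [0.999, 0.045, 0.001, 0.001]
ft_force: [-2.8, -0.2, 0.2]
finger_gap: 0.122
```

play_rows([
  {"rx": 0,"ry": 0,"rz": 0,"tx": 0,"ty": 0,"tz": 4,"hand": 1},
  {"rx": 0,"ry": 0,"rz": 0,"tx": 0,"ty": 0,"tz": 4,"hand": 1},
  {"rx": 0,"ry": 0,"rz": 0,"tx": 0,"ty": 0,"tz": 4,"hand": 1},
  {"rx": 0,"ry": 0,"rz": 0,"tx": 0,"ty": 0,"tz": 0,"hand": 1},
])

```text
t: 8.6
tool_pos: [578.5, 248.3, 138.4]
orientation: [0.999, 0.045, 0.001, 0.001]
ft_force: [-3.3, -0.1, -4.2]
finger_gap: 0.125
```

play_rows([
  {"rx": 0,"ry": 0,"rz": 0,"tx": 0,"ty": 0,"tz": 3,"hand": 1},
  {"rx": 0,"ry": 0,"rz": 0,"tx": 0,"ty": 0,"tz": 3,"hand": 1},
  {"rx": 0,"ry": 0,"rz": 0,"tx": 0,"ty": 0,"tz": 3,"hand": 1},
  {"rx": 0,"ry": 0,"rz": 0,"tx": 0,"ty": 0,"tz": 0,"hand": 1},
])

```text
t: 9.1
tool_pos: [578.5, 248.4, 131.2]
orientation: [0.999, 0.045, 0.001, 0.001]
ft_force: [-5.7, -1.3, 4.6]
finger_gap: 0.121
```

Run:
```python
from plan import *
s=arm.get_state();print(s["t"],s["tool_pos"],s["ft_force"],s["finger_gap"])
look("wrist","w3");im2,S=look("side","s3")
ax=np.array([np.cos(yaw),np.sin(yaw),0]);ay=np.array([-ax[1],ax[0],0]);C=np.array([577.1,247,0])
h=np.stack([(S-C)@ax,(S-C)@ay,S[...,2]],-1)
for lo in range(126,172,6):
    q=h[np.isfinite(h[...,2])&(abs(h[...,0])<14)&(abs(h[...,1])<100)&(h[...,2]>=lo)&(h[...,2]<lo+6)]
    if len(q)>8: print(lo,len(q),np.percentile(q[:,0],[3,50,97]).round(1),np.percentile(q[:,1],[1,99]).round(1))
a=cv2.imread("pics/w3.png");b=cv2.resize(cv2.imread("pics/s3.png")[220:420,190:390],(480,480),interpolation=cv2.INTER_CUBIC)
cv2.imwrite("pics/c3.png",cv2.resize(np.hstack([a[:,80:560],b]),(800,400)))
```

```text
9.1 [578.53240135 248.44966723 131.19709355] [-5.65064437 -1.25644032  4.60744179] 0.12119937776775395
132 20 [-9.7 -0.3 11.5] [ 8.7 75.6]
138 31 [-12.9  -4.3  10.5] [ 8.4 74.9]
144 35 [-11.4  -5.   12. ] [ 7.9 75.1]
150 28 [-13.5  -2.2  13.3] [ 8.3 75.4]
156 65 [-12.    1.1  11.1] [-34.4  75.4]
162 246 [-4.6  1.1  6.9] [-35.2  73.3]
168 15 [-12.6   4.7  12. ] [ 7.4 12.4]
```

View pics/c3.png

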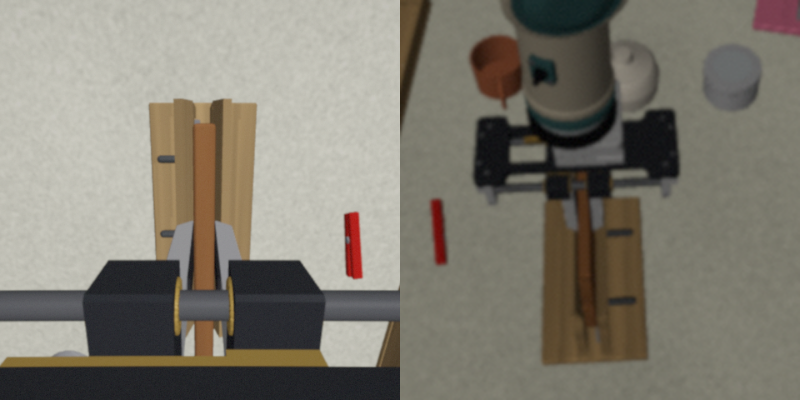

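The board is in the slot between the two walls, with its ends about centred. Next I open the hand, rise, shut it and press the top edge down.

play_rows([
  {"rx": 0,"ry": 0,"rz": 0,"tx": 0,"ty": 0,"tz": 0,"hand": 0.5},
  {"rx": 0,"ry": 0,"rz": 0,"tx": 0,"ty": 0,"tz": 0,"hand": 0.3},
  {"rx": 0,"ry": 0,"rz": 0,"tx": 0,"ty": 0,"tz": 0,"hand": 0.3},
  {"rx": 0,"ry": 0,"rz": 0,"tx": 0,"ty": 0,"tz": -10,"hand": 0.3},
  {"rx": 0,"ry": 0,"rz": 0,"tx": 0,"ty": 0,"tz": -20,"hand": 0.3},
])

```text
t: 9.82
tool_pos: [578.7, 248.3, 160.2]
orientation: [0.999, 0.045, 0.001, 0.001]
ft_force: [-0.1, -0.2, -0.2]
finger_gap: 0.35
```

play_rows([
  {"rx": 0,"ry": 0,"rz": 0,"tx": 0,"ty": 0,"tz": -20,"hand": 0.3},
  {"rx": 0,"ry": 0,"rz": 0,"tx": 0,"ty": 0,"tz": 0,"hand": 1},
  {"rx": 0,"ry": 0,"rz": 0,"tx": 0,"ty": 0,"tz": 0,"hand": 1},
  {"rx": 0,"ry": 0,"rz": 0,"tx": 0,"ty": 0,"tz": 0,"hand": 1},
  {"rx": 0,"ry": 0,"rz": 0,"tx": 0,"ty": 0,"tz": 0,"hand": 1},
])

```text
t: 10.45
tool_pos: [578.4, 248.3, 179.4]
orientation: [0.999, 0.045, 0.001, 0.001]
ft_force: [0.2, -0.5, 0.3]
finger_gap: 0.005
```

```bash
cat > chk.py <<'E'
from plan import *
ax=np.array([np.cos(yaw),np.sin(yaw),0]);ay=np.array([-ax[1],ax[0],0]);C=np.array([577.1,247,0])
def chk(fn,names=("wrist","side")):
    s=arm.get_state();print(s["t"],s["tool_pos"].round(1),s["ft_force"].round(1),s["finger_gap"])
    for n in names:
        im,S=look(n,fn+n);h=np.stack([(S-C)@ax,(S-C)@ay,S[...,2]],-1)
        for lo in range(114,174,4):
            q=h[np.isfinite(h[...,2])&(abs(h[...,0])<11)&(abs(h[...,1])<100)&(h[...,2]>=lo)&(h[...,2]<lo+4)]
            if len(q)>8: print(n,lo,len(q),np.percentile(q[:,0],[3,50,97]).round(1),np.percentile(q[:,1],[1,99]).round(1))
E
python3 -c "
from chk import *
chk('r')"
```

```text
10.45 [578.4 248.3 179.4] [ 0.2 -0.5  0.3] 0.005327521713843194
wrist 114 304 [ 9.2 10.2 10.9] [-11.5  89.1]
wrist 118 23 [10.4 10.8 11. ] [-2.8 85.8]
wrist 158 410 [-5.7 -0.9  6. ] [ 5.8 74.8]
wrist 162 2063 [-5.   0.3  5.3] [-42.6  73.7]
side 114 69 [-10.9  -2.9  10.4] [-58.2  87.9]
side 130 14 [-5.1 -4.4  4.8] [-19.5  75.5]
side 134 12 [-5.1 -3.2  6.4] [-3.6 75.2]
side 138 13 [-5.1 -5.   3.6] [11.8 74.7]
side 142 18 [-5.1 -4.8  5.5] [31.1 75.6]
side 146 9 [-5.1 -5.   5.4] [47.9 74.6]
side 150 9 [-5.2 -1.4  5.6] [60.5 76.5]
side 158 43 [-4.5 -0.2  5.4] [ 0.7 74.9]
side 162 172 [-4.5  1.1  5.2] [ 0.  74.1]
side 166 11 [-3.2  2.8  5. ] [12.5 69.9]
```

play_rows([
  {"rx": 0,"ry": 0,"rz": 0,"tx": 0,"ty": 0,"tz": 10,"hand": 1},
  {"rx": 0,"ry": 0,"rz": 0,"tx": 0,"ty": 0,"tz": 4,"hand": 1},
  {"rx": 0,"ry": 0,"rz": 0,"tx": 0,"ty": 0,"tz": 4,"hand": 1},
  {"rx": 0,"ry": 0,"rz": 0,"tx": 0,"ty": 0,"tz": 3,"hand": 1},
  {"rx": 0,"ry": 0,"rz": 0,"tx": 0,"ty": 0,"tz": 3,"hand": 1},
])

```text
t: 11.18
tool_pos: [578.4, 248.5, 157.2]
orientation: [0.999, 0.045, 0.001, 0.001]
ft_force: [-1.5, -0.2, 4.7]
finger_gap: 0.006
```

play_rows([
  {"rx": 0,"ry": 0,"rz": 0,"tx": 0,"ty": 0,"tz": 3,"hand": 1},
  {"rx": 0,"ry": 0,"rz": 0,"tx": 0,"ty": 0,"tz": 3,"hand": 1},
  {"rx": 0,"ry": 0,"rz": 0,"tx": 0,"ty": 0,"tz": 3,"hand": 1},
])

```text
t: 11.55
tool_pos: [578.4, 248.4, 147.2]
orientation: [0.999, 0.045, 0.001, 0.001]
ft_force: [-2.8, 0.1, 4.9]
finger_gap: 0.002
```

play_rows([
  {"rx": 0,"ry": 0,"rz": 0,"tx": 0,"ty": 0,"tz": 3,"hand": 1},
  {"rx": 0,"ry": 0,"rz": 0,"tx": 0,"ty": 0,"tz": 3,"hand": 1},
  {"rx": 0,"ry": 0,"rz": 0,"tx": 0,"ty": 0,"tz": 3,"hand": 1},
  {"rx": 0,"ry": 0,"rz": 0,"tx": 0,"ty": 0,"tz": 3,"hand": 1},
])

```text
t: 12.05
tool_pos: [578.4, 248.4, 134.9]
orientation: [0.999, 0.045, 0.001, 0.001]
ft_force: [-3.1, -1.7, 4.6]
finger_gap: 0.005
```

play_rows([
  {"rx": 0,"ry": 0,"rz": 0,"tx": 0,"ty": 0,"tz": 2,"hand": 1},
  {"rx": 0,"ry": 0,"rz": 0,"tx": 0,"ty": 0,"tz": 2,"hand": 1},
  {"rx": 0,"ry": 0,"rz": 0,"tx": 0,"ty": 0,"tz": 0,"hand": 1},
])

```text
t: 12.42
tool_pos: [578.5, 248.1, 132.2]
orientation: [0.999, 0.045, 0.001, 0.001]
ft_force: [-4.6, -2.6, 10.7]
finger_gap: 0.005
```

play_rows([
  {"rx": 0,"ry": 0,"rz": 0,"tx": 0,"ty": 0,"tz": 2,"hand": 1},
  {"rx": 0,"ry": 0,"rz": 0,"tx": 0,"ty": 0,"tz": 0,"hand": 1},
])

```text
t: 12.68
tool_pos: [578.5, 248.1, 132.2]
orientation: [0.999, 0.045, 0.002, 0.001]
ft_force: [-7.1, -2.2, 18.3]
finger_gap: 0.001
```

play_rows([
  {"rx": 0,"ry": 0,"rz": 0,"tx": 0,"ty": 0,"tz": -4,"hand": 1},
  {"rx": 0,"ry": 0,"rz": 0,"tx": 0,"ty": 0,"tz": -15,"hand": 1},
  {"rx": 0,"ry": 0,"rz": 0,"tx": 0,"ty": 0,"tz": -45,"hand": 1},
  {"rx": 0,"ry": 0,"rz": 0,"tx": 0,"ty": 0,"tz": -50,"hand": 1},
  {"rx": 0,"ry": 0,"rz": 0,"tx": 0,"ty": 0,"tz": 0,"hand": 1},
])

```text
t: 13.3
tool_pos: [581.7, 249.4, 248.2]
orientation: [0.999, 0.045, 0.006, -0.0]
ft_force: [-0.6, -1.0, -0.9]
finger_gap: 0.002
```

Run:
```python
from chk import *
chk('f',("wrist","side","top"))
for n in("top","side"):
    A=cv2.imread(f"pics/{n}0.png").astype(int);B=cv2.imread(f"pics/f{n}.png").astype(int)
a=cv2.imread("pics/fwrist.png");b=cv2.imread("pics/fside.png");t=cv2.imread("pics/ftop.png")
cv2.imwrite("pics/c4.png",np.vstack([cv2.resize(np.hstack([a,t]),(800,300)),np.hstack([cv2.resize(b,(400,300)),cv2.resize(b[260:410,200:400],(400,300),interpolation=cv2.INTER_CUBIC)])]))
```

```text
13.3 [581.7 249.4 248.2] [-0.6 -1.  -0.9] 0.0021987186933572073
wrist 114 220 [ 9.1 10.1 10.8] [-32.4  89.1]
wrist 118 35 [-6.  10.8 11. ] [23.7 88.3]
wrist 126 50 [-6.  -5.2  5.4] [-29.3  74.8]
wrist 130 1480 [-5.4 -0.   5.3] [-28.4  74. ]
side 114 78 [-10.9   2.7  10.4] [-66.6  88.5]
side 118 9 [-9.5 -5.1  5.8] [-73.2  74.7]
side 122 10 [-5.2 -4.3  1.7] [-67.3  74.8]
side 126 40 [-5.2 -1.9  6.7] [-61.6  75.3]
side 130 308 [-4.8  0.8  5.5] [-64.7  74.4]
side 134 47 [-4.6 -0.4  6.6] [-66.   71.1]
top 114 29 [-10.8  -4.8  10.9] [-87.8  23. ]
top 118 20 [-5.2 -4.6  2.5] [-72.1  28.2]
top 122 23 [-5.  -4.5  5.9] [-75.4  24.8]
top 126 82 [-4.9  0.8  7.5] [-75.6  29.5]
top 130 149 [-4.5  0.6  6. ] [-71.9  28.7]
top 134 9 [-4.4  1.3  3.6] [-72.3  25.1]
```

View pics/c4.png

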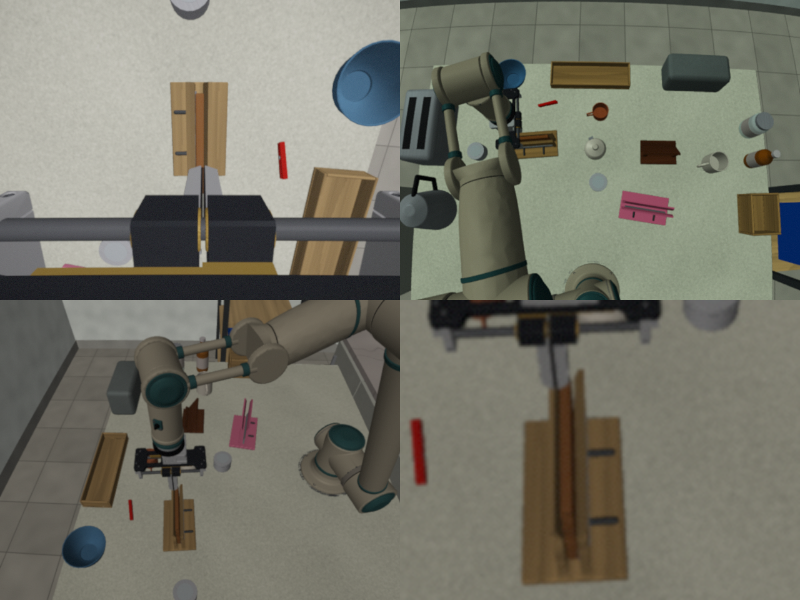

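```bash
python3 -c "
from cell import arm
print(arm.job_done(), arm.get_state()['t'])"
```

```text
the job is handed in; nothing more can be done
the job is handed in; nothing more can be done
```

The oak board is home in the oak holder, standing on its long edge, and I handed the job in at about 13.5 s.

I pinched the board by its upper edge, lifted it off the rest and lowered it into the slot until it began to wedge the spring jaw open. I then let go and pressed it down with the closed fingertips.

**Last checks:**
- **Fully home:** during the press the fingertips stopped at 132.2 mm and did not move as the force rose from 11 to 18 N. That matches the expected home height of 132 mm, about 10 mm above the mouth.
- **Centred:** the board's ends are at about ±75 mm along the holder.
- **Against the fence:** its middle measured between 0 and +0.8 mm across the slot, against a nominal +1 mm. That is within the cameras' 2 mm accuracy, but I could not see the jaw contact directly.
- **Clear of the robot:** the gripper is about 115 mm above the board.
- **Other objects:** the tins, bowl, mug, glass holder, clip and pink look-alike look unmoved in the final pictures. I judged that by eye and did not measure it.

The one disagreement was an approach reading about 9 mm off because the arm was still swaying. I measured again before gripping.

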